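# Take apart two bench piles into fitted trays

## Robot

A 6-joint arm with a two-finger parallel gripper is mounted at the origin on the work surface; the furniture and walls round the work are solid. World frame = base frame: x ahead of the robot, y to its left, z up, the work surface at z = 0. Lengths are in m, angles in rad, forces in N, time in s.
With the tool pointing down it reaches from about 0.35 to 0.775 m from the base axis. Payload 7.3 kg.
Tool frame: the origin (TCP) lies between the finger pads; the fingertips stand ahead of it and the grasp point (between the pads) lies 6 mm ahead of it (robot.tip_extent is the x of the fingertips in the tool frame, in m); x points along the fingers, z is the direction in which the jaws open and shut, and the axes are right-handed (so a half turn about x gives the same grasp; the last joint's range is limited). The gripper opens to 92 mm and grips with 3 to 60 N. Pads are 19 mm wide; open, the fingers measure 130 mm over their backs; the gripper's body (75 mm by 190 mm) begins 47 mm behind the grasp point.
Start: joints at [-1.491, 0.342, 1.524, -0, 1.275, -0.146], TCP at [0.118, -0.512, 0.252] pointing down, gripper open.
Joint ranges: [-2.53, 2.53], [-0.77, 2.02], [0.04, 2.7], [-1, 4.14], [0.28, 2.66], [-3.11, 3.11]. Speed limits (rad/s): [2.57, 2.57, 3.14, 3.14, 3.14, 3.14].

## Interface

Orientations are given as [roll, pitch, yaw] about the fixed x, y, z axes, in that order (R = Rz(yaw) Ry(pitch) Rx(roll)).
In Python, from cell import robot gives the robot as it stands. The module is installed in compiled form; this text tells all that it offers.
- The arm moves only by the shell command python3 -m creep 'ROWS' [FORCE]. ROWS is JSON, a list of rows, each an object with "translation": the shift along the tool's x, y, z in m, a list of three; "twist": the turn, a rotation vector about the tool's x, y, z in rad, a list of three; "hand": the opening in per cent of the stroke, from 0 (shut) to 100 (fully open). A call has 1 to 5 rows; each row is the pose to reach, as a shift and turn from the pose measured when the call began, along the tool's axes at that moment; what a row does not reach only later rows make up. A row lasts 1/10 s, in which the tool goes at most 50 mm and 8.59 degrees, less where a joint would pass 70% of its speed; a pose out of reach is approached as far as the arm can. A call with a gripper value outside its range is refused whole. The fingers move at their own pace and stop on an object; FORCE is the grip in N (left out, the last holds). Time passes only in rows, so rows that repeat a pose let the fingers close. It gives the time, the measured TCP pose, the force and the opening at its end, in the units of the state.
- robot.observe(): the state, without advancing time (a new reading comes with each control period).
- robot.read_camera(name): name is "scene" or "top" or "wrist"; returns the picture (480x640x3 uint8, blue, green, red); there is no depth.
- robot.calibration(name): a dict with "intrinsics" (3x3 intrinsics, pixels), "dist" ([k1, k2, p1, p2, k3] as OpenCV has them; the pictures are not rectified), "cam_to_world" (4x4, takes a point from camera to world coordinates); the wrist camera has in their place "mount" (4x4, takes a point from camera to tool coordinates, whose origin is the TCP and whose axes are the tool frame's). Camera axes: x right, y up, looking along -z (the intrinsics and any distortion apply to the point x, -y, -z); pixel columns grow to the right and rows downward; lengths in m; the calibration is good to about 2 mm. A picture is of the moment at which its call begins: read the wrist's pose just before it. calibration takes no time and is no camera call.
- robot.hand_in(): hands the job in, once; it reports no verdict.
The state is a dict: "time": time; "qpos": joint angles; "qvel": joint speeds; "joint_efforts": joint torques, N m; "tool_pos": TCP position; "tool_rot": TCP orientation; "contact_force": force on the tool from outside, world axes, zero at the start; "torque": the same for the moment, N m; "opening": finger opening in m.
Only numpy, scipy, OpenCV 4.12 (cv2) and the standard library are available. Lean on these libraries where they do the work, as an engineer would, in place of code of your own. Each camera call takes 0.05 s, during which the arm holds its last target. There are 200 camera calls.

## Task

Two small piles are in the way on the packing bench: a stapler lying on a large carton, and a round tin standing on a small carton. Take the piles apart and put each of the four things upright and flat on the floor of the shallow tray that is made for its shape and size; always take the top thing off first, never lifting a carton with something on it, and leave the label roll and the masking tape where they are.

Things in the scene. Friction and masses are not known exactly. Their poses are not given: they have to be found in the camera images.
- large_carton: plain brown cardboard stock carton, closed, 130 (its x) x 66 (its y) x 45 mm high, about 0.1 kg. Bottom of one pile, lying flat on the bench, the stapler on top of it. Origin: centre of its underside; z up.
- stapler: red and black desk stapler, 142 long (its x) x 33 wide at its black foot (lowest 8 mm); the red upper arm, from 25 to 44 mm above its underside, is about 20 mm wide and is where to grip, across its y; height 44 mm, 0.25 kg. It is rigid: the arm does not move. It lies on the large carton, roughly along it. Origin: centre of its underside; z up. Either end may point either way in its tray.
- small_carton: plain brown cardboard stock carton, closed, clearly smaller: 100 (its x) x 55 (its y) x 40 mm high, about 0.1 kg. Bottom of the other pile, lying flat on the bench, the tin on top of it. Origin: centre of its underside; z up.
- tin: round plain steel tin with a lid, 52 mm diameter, 42 mm high, 0.09 kg, standing on the small carton. Origin: centre of its underside; z up.
- large_tray: grey plastic rectangular tray for the large carton, fixed to the bench: recess 146 (its x) x 82 mm (its y), i.e. 8 mm clearance all round. Floor 3 mm above the bench, lip 8 mm above the floor (11 mm above the bench), lip 3 mm thick. Origin: centre of its underside, on the bench.
- long_tray: grey plastic tray, the long narrow one, for the stapler, fixed to the bench: recess 158 (its x) x 49 mm (its y), 8 mm clearance all round the stapler's foot. Floor 3 mm above the bench, lip 8 mm above the floor, lip 3 mm thick. Origin: centre of its underside, on the bench.
- small_tray: grey plastic rectangular tray, the smaller one, for the small carton, fixed to the bench: recess 116 (its x) x 71 mm (its y), 8 mm clearance all round. Floor 3 mm above the bench, lip 8 mm above the floor, lip 3 mm thick. Origin: centre of its underside, on the bench.
- round_tray: grey plastic round dish for the tin, fixed to the bench: recess 68 mm diameter, 8 mm clearance all round. Floor 3 mm above the bench, lip 8 mm above the floor, lip 3 mm thick. Origin: centre of its underside, on the bench.
- label_roll: white roll of labels lying flat on the bench right of the robot, 97 mm diameter, 60 mm high; a bystander, leave it alone. Origin: centre of its underside.
- masking_tape: roll of masking tape lying flat between the trays and the robot, 97 mm diameter, 25 mm high; a bystander, leave it alone. Origin: centre of its underside.
Not all that is in view belongs to the job. Several things have the shape of the tin; the one meant has the colours described above.

How it is judged:
At the end, for the whole second after the job is handed in: Large carton in large tray, stapler in long tray, small carton in small tray, tin in round dish: each upright (0.08 rad), lengthwise, flat on the floor inside the lip (centres within 14 mm, underside under 6 mm above the bench), released, at rest (horizontal distance between large_carton and large_tray below 0.014 m and height (world z) of each of large_carton, stapler, small_carton, tin below 0.006 m and angle between each of large_carton, stapler, small_carton, tin's own z axis and vertical below 0.08 rad and angle between the x axis of large_carton and the x axis of large_tray, either way round below 0.4 rad and horizontal distance between stapler and long_tray below 0.014 m and angle between the x axis of stapler and the x axis of long_tray, either way round below 0.4 rad and horizontal distance between small_carton and small_tray below 0.014 m and angle between the x axis of small_carton and the x axis of small_tray, either way round below 0.4 rad and horizontal distance between tin and round_tray below 0.014 m and linear speed of each of large_carton, stapler, small_carton, tin below 0.02 m/s); the robot touches nothing.
It fails at once if the large carton is lifted while the stapler rests on it (height (world z) of large_carton above 0.02 m and contact force between stapler and large_carton above 0.5 N).
It fails at once if the small carton is lifted while the tin rests on it (height (world z) of small_carton above 0.02 m and contact force between tin and small_carton above 0.5 N).
It fails at once if the label roll is moved more than 20 mm (distance of label_roll from where it was at the start of the episode above 0.02 m).
It fails at once if the masking tape is moved more than 20 mm (distance of masking_tape from where it was at the start of the episode above 0.02 m).
It also fails if it takes over 128 s, if anything falls off the work surface, if the arm or the gripper's body presses on something with over 40 N, if the wrist force passes 120 N, or if a joint passes its speed limit or range.

## Working session

There is one attempt and no reset: what is moved stays moved. The work goes in short steps, Python scripts to look and compute and a shell command to move; the robot and the scene stay as the last step left them, time stands still between calls to the robot, and variables do not carry over. Pictures are saved under pics/ and viewed, about 12 in all and at most 16, crops included, and the job is handed in when it is done.

```bash
mkdir -p pics; ls
python3 - <<'E'
from cell import robot
import cv2,numpy as np
s=robot.observe()
for k,v in s.items(): print(k,np.round(v,4))
print(robot.tip_extent)
for n in("scene","top","wrist"):
    cv2.imwrite(f"pics/{n}0.png",robot.read_camera(n)); c=robot.calibration(n)
    for k,v in c.items(): print(n,k,np.round(v,4).tolist())
E
```

```text
pics
time 0.0
qpos [-1.491   0.3427  1.525   0.      1.2754 -0.146 ]
qvel [-0.0012 -0.0003 -0.0009  0.0003 -0.      0.0014]
joint_efforts [ 1.80000e-03 -4.31235e+01 -2.44226e+01  7.20000e-02  5.59000e-02
 -2.00000e-04]
tool_pos [ 0.1175 -0.5113  0.2511]
tool_rot [2.9792 1.5693 1.6342]
contact_force [ 0.0519 -0.2444  0.5809]
torque [ 0.0082 -0.0499  0.0369]
opening 0.0919
0.025
scene intrinsics [[453.878, 0.0, 320.6299], [0.0, 453.878, 252.9579], [0.0, 0.0, 1.0]]
scene dist [-0.1011, 0.0, 0.0, 0.0, 0.0]
scene cam_to_world [[-0.7296, 0.3474, -0.5891, -0.1074], [-0.6838, -0.3552, 0.6374, 0.678], [0.0122, 0.8678, 0.4967, 0.499], [0.0, 0.0, 0.0, 1.0]]
top intrinsics [[446.2753, 0.0, 316.6203], [0.0, 446.2753, 235.9334], [0.0, 0.0, 1.0]]
top dist [-0.0388, 0.0, 0.0, 0.0, 0.0]
top cam_to_world [[-0.0052, 0.9891, -0.1474, 0.2583], [-1.0, -0.0048, 0.0029, 0.0793], [0.0021, 0.1474, 0.9891, 1.1325], [0.0, 0.0, 0.0, 1.0]]
wrist intrinsics [[359.1331, 0.0, 319.6317], [0.0, 359.1331, 231.5776], [0.0, 0.0, 1.0]]
wrist dist [-0.0097, 0.0, 0.0, 0.0, 0.0]
wrist mount [[-0.0004, 0.295, -0.9555, -0.133], [0.0011, 0.9555, 0.295, 0.08], [1.0, -0.0009, -0.0007, -0.0007], [0.0, 0.0, 0.0, 1.0]]
```

View pics/top0.png

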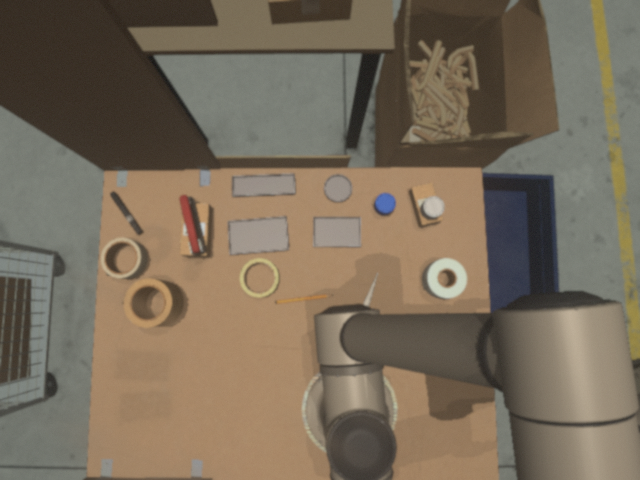

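View pics/scene0.png

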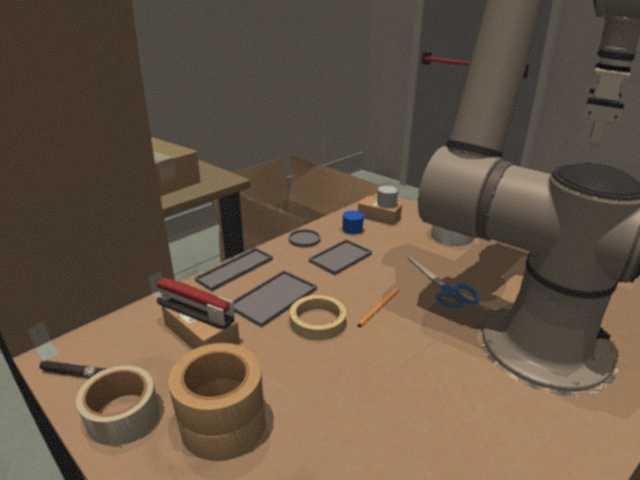

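The top view shows the stapler pile at (195,228) and the tin pile at (428,205). The trays are long (264,185), round (338,188), large (258,236) and small (337,232). The masking tape is at (260,278), the label roll at (446,278), and a blue decoy tin at (385,204). Next I'll measure these.

```bash
cat > h.py <<'E'
from cell import robot
import cv2,numpy as np
from scipy.spatial.transform import Rotation as Ro
def pose():
    s=robot.observe(); T=np.eye(4); T[:3,:3]=Ro.from_euler('xyz',s['tool_rot']).as_matrix(); T[:3,3]=s['tool_pos']; return T
def grab(n,f):
    T=pose(); im=robot.read_camera(n); cv2.imwrite(f"pics/{f}.png",im); np.save(f"pics/{f}.npy",T); return im
def load(f): return cv2.imread(f"pics/{f}.png"),np.load(f"pics/{f}.npy")
def cast(n,px,z,T=None):
    c=robot.calibration(n); K=np.array(c['intrinsics']); C=np.array(c['cam_to_world']) if n!='wrist' else T@np.array(c['mount'])
    u=cv2.undistortPoints(np.float64(px).reshape(-1,1,2),K,np.array(c['dist'])).reshape(-1,2)
    d=np.c_[u[:,0],-u[:,1],-np.ones(len(u))]@C[:3,:3].T; o=C[:3,3]
    return (o+d*((z-o[2])/d[:,2])[:,None])[:,:2]
def rect(P):
    (c,s,a)=cv2.minAreaRect(np.float32(P*1000)); 
    if s[0]<s[1]: s=s[::-1]; a+=90
    return np.round(c,1),np.round(s,1),round((a+90)%180-90,1)
def go(x,y,z,yaw):
    """shift in tool axes and twist to reach TCP x,y,z pointing down, jaws (tool z) along heading yaw deg (mod 180)"""
    T=pose(); xa=np.array([0,0,-1.]); best=None
    for k in(0,180):
        t=np.radians(yaw+k); za=np.array([np.cos(t),np.sin(t),0]); R=np.c_[xa,np.cross(za,xa),za]
        w=Ro.from_matrix(T[:3,:3].T@R).as_rotvec()
        if best is None or np.linalg.norm(w)<np.linalg.norm(best): best=w
    j=robot.observe()['qpos']
    print("shift",np.round(T[:3,:3].T@(np.array([x,y,z])-T[:3,3]),4).tolist(),"twist",np.round(best,3).tolist(),"q6 %.2f"%j[5], "pos",np.round(T[:3,3],4))
E
python3 - <<'E'
from h import *
print(np.round(pose(),2).tolist())
im=cv2.imread("pics/top0.png"); hsv=cv2.cvtColor(im,cv2.COLOR_BGR2HSV)
for n,p in dict(long=(264,190),large=(258,240),small=(337,236),rnd=(338,190),table=(300,260),stap=(190,215),carton=(204,240),scart=(422,195),tin=(432,208)).items(): print(n,hsv[p[1],p[0]])
m=((hsv[...,1]<75)&(hsv[...,2]>40)).astype(np.uint8)*255
cs,_=cv2.findContours(m,cv2.RETR_EXTERNAL,cv2.CHAIN_APPROX_NONE)
for c in cs:
    x,y,w,h=cv2.boundingRect(c)
    if cv2.contourArea(c)>200 and x>100 and y>165 and x+w<480 and y+h<300: print((x,y,w,h),rect(cast('top',c.reshape(-1,2),0.008)))
for nm,p,z in [('tape',(260,278),.025),('label',(446,278),.06),('stap',(193,225),.089),('tin',(432,208),.082),('blue',(385,204),.042)]: print(nm,cast('top',[p],z))
E
```

```text
[[-0.0, 0.97, 0.22, 0.12], [0.0, 0.22, -0.97, -0.51], [-1.0, 0.0, -0.0, 0.25], [0.0, 0.0, 0.0, 1.0]]
long [ 15  29 156]
large [ 12  31 162]
small [ 14  30 161]
rnd [ 14  28 153]
table [ 15  95 169]
stap [  3 150 136]
carton [ 16  99 124]
scart [ 15 110 190]
tin [ 18  26 196]
(101, 238, 47, 41) (array([372.5, 567.4]), array([119.2, 101.3]), 85.6)
(312, 216, 50, 32) (array([437.4,  24.9]), array([124.6,  80.3]), 88.9)
(227, 216, 62, 39) (array([428.8, 225.9]), array([153.8,  90.9]), -85.5)
(189, 198, 17, 55) (array([458.6, 375.8]), array([146.4,  27.8]), 13.4)
(417, 196, 28, 23) (array([ 500.1, -222.4]), array([66.1, 58. ]), -74.8)
(111, 193, 31, 41) (array([489.5, 570.1]), array([132.5,  16.8]), 38.2)
(373, 192, 24, 24) (array([509.7, -99.6]), array([60.7, 59.8]), -0.2)
(323, 174, 30, 28) (array([552. ,  20.6]), array([74.8, 72.2]), -44.9)
(232, 173, 64, 24) (array([561.1, 213.1]), array([164.2,  58.9]), -88.1)
tape [[0.31866753 0.21679159]]
label [[ 0.31423382 -0.23462474]]
stap [[0.44147406 0.37013634]]
tin [[ 0.48152724 -0.20223871]]
blue [[ 0.5006739  -0.09531474]]
```

```bash
python3 -c "
from h import *
go(.47,-.20,.27,103); go(.46,.02,.30,103)"
```

```text
shift [-0.0185, 0.4132, -0.2246] twist [-0.001, -0.001, -0.0] q6 -0.15 pos [ 0.1175 -0.5114  0.2512]
shift [-0.0482, 0.4527, -0.4413] twist [-0.001, -0.001, -0.0] q6 -0.15 pos [ 0.1175 -0.5114  0.2512]
```

```bash
python3 -m creep '[{"translation":[-0.01,0.2,-0.11],"twist":[0,0,0],"hand":100},{"translation":[-0.01,0.2,-0.11],"twist":[0,0,0],"hand":100},{"translation":[-0.01,0.2,-0.11],"twist":[0,0,0],"hand":100},{"translation":[-0.01,0.2,-0.11],"twist":[0,0,0],"hand":100},{"translation":[-0.01,0.2,-0.11],"twist":[0,0,0],"hand":100}]'
python3 -c "
from h import *
go(.47,-.20,.27,103)"
```

```text
time: 0.65
tool_pos: [0.2897, -0.3569, 0.2615]
tool_rot: [2.709, 1.569, 1.366]
contact_force: [-0.5, 0.2, 0.6]
opening: 0.0919
shift [-0.0082, 0.2111, -0.1121] twist [0.001, -0.002, -0.001] q6 0.29 pos [ 0.2897 -0.3569  0.2615]
```

```bash
python3 -m creep '[{"translation":[-0.01,0.21,-0.11],"twist":[0,0,0],"hand":100},{"translation":[-0.01,0.21,-0.11],"twist":[0,0,0],"hand":100},{"translation":[-0.01,0.21,-0.11],"twist":[0,0,0],"hand":100},{"translation":[-0.01,0.21,-0.11],"twist":[0,0,0],"hand":100},{"translation":[-0.01,0.21,-0.11],"twist":[0,0,0],"hand":100}]'
python3 -c "
from h import *
go(.47,-.20,.27,103); grab('wrist','w1')"
```

```text
time: 1.15
tool_pos: [0.471, -0.2002, 0.2718]
tool_rot: [2.701, 1.569, 1.359]
contact_force: [-0.9, -0.9, 1.0]
opening: 0.0918
shift [0.0018, -0.0009, -0.0004] twist [0.002, -0.002, -0.001] q6 0.79 pos [ 0.471  -0.2002  0.2718]
```

View pics/w1.png

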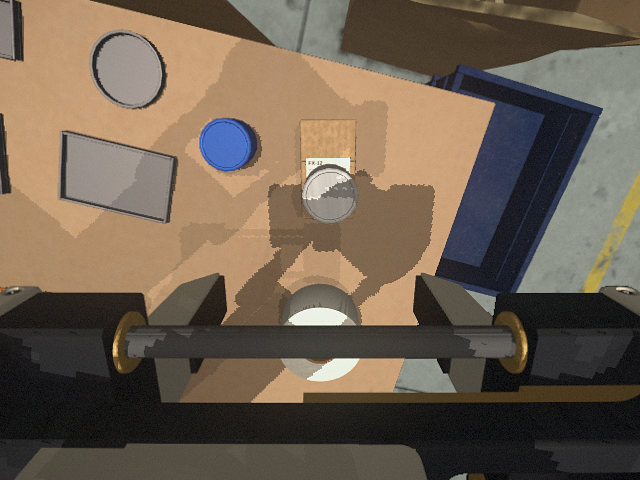

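w1 shows the steel lid circle around (329,193), radius about 27. The small carton's top face spans columns 300–356 from row 120 down. I'll crop in for its corners and fit the trays.

```bash
cat >> h.py <<'E'
def trays(im,T,hi=700,lo=1500,band=(60,400)):
    hsv=cv2.cvtColor(im,cv2.COLOR_BGR2HSV); m=((hsv[...,1]<75)&(hsv[...,2]>25)).astype(np.uint8)*255
    for c in cv2.findContours(m,cv2.RETR_EXTERNAL,cv2.CHAIN_APPROX_NONE)[0]:
        x,y,w,h=cv2.boundingRect(c)
        if cv2.contourArea(c)>lo and x>1 and y>1 and x+w<639 and y+h<290: print((x,y,w,h),rect(cast('wrist',c.reshape(-1,2),0.011,T)))
E
python3 - <<'E'
from h import *
im,T=load('w1'); trays(im,T)
g=cv2.cvtColor(im,cv2.COLOR_BGR2GRAY)
c=cv2.HoughCircles(cv2.resize(g[150:240,290:370],None,fx=4,fy=4,interpolation=cv2.INTER_CUBIC),cv2.HOUGH_GRADIENT,1,400,param1=100,param2=20,minRadius=90,maxRadius=130)
print(c); u=c[0,0]/4; p=np.array([290+u[0],150+u[1]]); print(p,u[2],cast('wrist',[p,p+[u[2],0]],.082,T))
cv2.imwrite("pics/c1.png",cv2.resize(im[105:245,265:395],None,fx=4,fy=4,interpolation=cv2.INTER_CUBIC))
E
```

```text
(302, 158, 56, 65) (array([ 479.1, -208.6]), array([71.7, 61.5]), 13.2)
(58, 131, 119, 93) (array([439.2,  23.8]), array([125.6,  78.3]), 89.3)
(89, 29, 77, 80) (array([553. ,  20.4]), array([76.6, 73.1]), -83.9)
[[[157.5 184.5  96. ]]]
[329.375 196.125] 24.0 [[ 0.48683305 -0.20468106]
 [ 0.49183487 -0.22601504]]
```

View pics/c1.png

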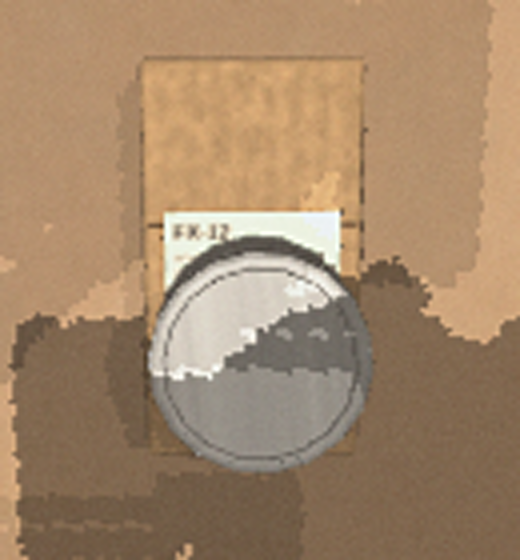

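The crop gives carton top corners at (300.3,119.8), (356,119.8), (302,218.2) and (354.5,218.2), and the lid centre at (329.8,195).

Run:
```python
from h import *
im,T=load('w1')
P=cast('wrist',[(300.3,119.8),(356,119.8),(302,218.2),(354.5,218.2)],.04,T)*1000
print(P.round(1),P.mean(0),np.linalg.norm(P[0]-P[1]),np.linalg.norm(P[2]-P[3]),np.linalg.norm(P[0]-P[2]), np.degrees(np.arctan2(*(P[0]-P[2]+P[1]-P[3])[::-1])))
print(cast('wrist',[(329.8,195),(302.5,195),(357.3,195)],.08,T)*1000)
go(.483,-.205,.15,103)
```

```text
[[ 545.5 -162.5]
 [ 557.9 -215.1]
 [ 449.3 -185.2]
 [ 461.9 -238.9]] [ 503.65324023 -200.43892895] 54.085339718146514 55.18057358877716 98.8594210132788 13.626297432345673
[[ 487.55816312 -204.95688101]
 [ 481.84143378 -180.55805276]
 [ 493.319862   -229.5307195 ]]
shift [0.1219, 0.0061, 0.0103] twist [0.004, -0.003, -0.004] q6 0.79 pos [ 0.4743 -0.1969  0.2719]
```

```bash
python3 -m creep '[{"translation":[0.05,0.012,0.007],"twist":[0,0,0],"hand":100},{"translation":[0.1,0.012,0.007],"twist":[0,0,0],"hand":100},{"translation":[0.12,0.012,0.007],"twist":[0,0,0],"hand":100},{"translation":[0.12,0.012,0.007],"twist":[0,0,0],"hand":100}]' 20
python3 -c "
from h import *
go(.4875,-.205,.08,103)"
```

```text
time: 1.6
tool_pos: [0.486, -0.1992, 0.1483]
tool_rot: [-2.957, 1.561, 1.987]
contact_force: [0.3, 0.3, 1.1]
opening: 0.0915
shift [0.0683, 0.0002, 0.0067] twist [0.005, -0.009, 0.002] q6 0.80 pos [ 0.486  -0.1992  0.1483]
```

```bash
python3 -m creep '[{"translation":[0.03,0,0.007],"twist":[0,-0.009,0],"hand":100},{"translation":[0.06,0,0.007],"twist":[0,-0.009,0],"hand":100},{"translation":[0.068,0,0.007],"twist":[0,-0.009,0],"hand":100},{"translation":[0.068,0,0.007],"twist":[0,-0.009,0],"hand":100}]' 20
python3 -c "
from h import *
go(.4875,-.205,.08,103)"
```

```text
time: 2.0
tool_pos: [0.4874, -0.2056, 0.0807]
tool_rot: [-1.837, 1.569, 3.107]
contact_force: [0.5, 0.4, 0.5]
opening: 0.0919
shift [0.0007, 0.0002, -0.0005] twist [0.005, -0.001, 0.002] q6 0.80 pos [ 0.4874 -0.2056  0.0807]
```

```bash
python3 -m creep '[{"translation":[0,0,0],"twist":[0,0,0],"hand":40},{"translation":[0,0,0],"twist":[0,0,0],"hand":40},{"translation":[0,0,0],"twist":[0,0,0],"hand":40},{"translation":[0,0,0],"twist":[0,0,0],"hand":40},{"translation":[0,0,0],"twist":[0,0,0],"hand":40}]' 15
python3 -c "
from h import *
go(.4875,-.205,.08,103);go(.4875,-.205,.16,103)"
```

```text
time: 2.5
tool_pos: [0.4876, -0.2057, 0.0811]
tool_rot: [-1.652, 1.569, -2.992]
contact_force: [0.6, -0.3, 0.1]
opening: 0.0566
shift [0.0011, 0.0001, -0.0007] twist [0.004, -0.0, 0.002] q6 0.80 pos [ 0.4876 -0.2057  0.0811]
shift [-0.0789, -0.0, -0.0007] twist [0.004, -0.0, 0.002] q6 0.80 pos [ 0.4876 -0.2057  0.0811]
```

Still closing, so I'll keep closing and then lift.

```bash
python3 -m creep '[{"translation":[0,0,0],"twist":[0,0,0],"hand":30},{"translation":[0,0,0],"twist":[0,0,0],"hand":30},{"translation":[0,0,0],"twist":[0,0,0],"hand":30},{"translation":[0,0,0],"twist":[0,0,0],"hand":30}]' 15
python3 -m creep '[{"translation":[-0.03,0,0],"twist":[0,0,0],"hand":30},{"translation":[-0.06,0,0],"twist":[0,0,0],"hand":30},{"translation":[-0.08,0,0],"twist":[0,0,0],"hand":30},{"translation":[-0.08,0,0],"twist":[0,0,0],"hand":30}]' 15
python3 -c "
from h import *
go(.5525,.0205,.16,103)"
```

```text
time: 2.9
tool_pos: [0.4875, -0.2056, 0.0811]
tool_rot: [-1.739, 1.569, -3.078]
contact_force: [-0.1, 0.2, 0.9]
opening: 0.0511
time: 3.3
tool_pos: [0.489, -0.2064, 0.1637]
tool_rot: [0.559, 1.566, -0.781]
contact_force: [0.2, -0.3, -0.7]
opening: 0.0511
shift [0.0031, 0.1138, -0.2063] twist [0.005, 0.004, -0.002] q6 0.80 pos [ 0.489  -0.2064  0.1637]
```

```bash
python3 -m creep '[{"translation":[0,0.02,-0.036],"twist":[0,0,0],"hand":30},{"translation":[0,0.042,-0.077],"twist":[0,0,0],"hand":30},{"translation":[0,0.065,-0.118],"twist":[0,0,0],"hand":30},{"translation":[0,0.09,-0.163],"twist":[0,0,0],"hand":30},{"translation":[0,0.114,-0.206],"twist":[0,0,0],"hand":30}]' 15
python3 -m creep '[{"translation":[0,0.01,-0.01],"twist":[0,0,0],"hand":30},{"translation":[0,0.01,-0.01],"twist":[0,0,0],"hand":30}]' 15
python3 -c "
from h import *
go(.5525,.0205,.06,103)"
```

```text
time: 3.8
tool_pos: [0.5521, 0.0214, 0.1616]
tool_rot: [0.128, 1.568, -1.212]
contact_force: [0.9, 0.6, -0.1]
opening: 0.0511
time: 4.0
tool_pos: [0.5595, 0.0355, 0.16]
tool_rot: [-0.534, 1.568, -1.87]
contact_force: [0.8, -1.0, -0.7]
opening: 0.0513
shift [0.1, -0.0102, 0.0127] twist [0.008, 0.002, 0.001] q6 1.27 pos [0.5595 0.0355 0.16  ]
```

```bash
python3 -m creep '[{"translation":[0.01,-0.01,0.013],"twist":[0,0,0],"hand":30},{"translation":[0.05,-0.01,0.013],"twist":[0,0,0],"hand":30},{"translation":[0.08,-0.01,0.013],"twist":[0,0,0],"hand":30},{"translation":[0.1,-0.01,0.013],"twist":[0,0,0],"hand":30},{"translation":[0.1,-0.01,0.013],"twist":[0,0,0],"hand":30}]' 15
python3 -c "
from h import *
go(.5525,.0205,.0445,103)"
```

```text
time: 4.5
tool_pos: [0.55, 0.0187, 0.0567]
tool_rot: [-1.52, 1.562, -2.858]
contact_force: [0.2, -0.5, -0.8]
opening: 0.0513
shift [0.0121, 0.003, -0.0011] twist [0.006, 0.0, 0.009] q6 1.24 pos [0.55   0.0187 0.0567]
```

```bash
python3 -m creep '[{"translation":[0.006,0.003,-0.001],"twist":[0,0,0.009],"hand":30},{"translation":[0.012,0.003,-0.001],"twist":[0,0,0.009],"hand":30},{"translation":[0.012,0.003,-0.001],"twist":[0,0,0.009],"hand":30}]' 15
python3 -m creep '[{"translation":[0,0,0],"twist":[0,0,0],"hand":70},{"translation":[0,0,0],"twist":[0,0,0],"hand":80},{"translation":[0,0,0],"twist":[0,0,0],"hand":80},{"translation":[0,0,0],"twist":[0,0,0],"hand":80}]' 15
python3 -m creep '[{"translation":[-0.03,0,0],"twist":[0,0,0],"hand":80},{"translation":[-0.08,0,0],"twist":[0,0,0],"hand":100},{"translation":[-0.12,0,0],"twist":[0,0,0],"hand":100},{"translation":[-0.12,0,0],"twist":[0,0,0],"hand":100}]' 15
python3 -c "
from h import *
go(.504,-.2,.16,103.5)"
```

```text
time: 4.8
tool_pos: [0.5527, 0.02, 0.0446]
tool_rot: [0.791, 1.57, -0.548]
contact_force: [0.1, 0.5, -0.5]
opening: 0.0517
time: 5.2
tool_pos: [0.5529, 0.0201, 0.045]
tool_rot: [0.951, 1.569, -0.387]
contact_force: [0.5, -0.2, -0.3]
opening: 0.0727
time: 5.6
tool_pos: [0.5558, 0.02, 0.1711]
tool_rot: [1.208, 1.558, -0.13]
contact_force: [-0.9, 0.4, 0.1]
opening: 0.0901
shift [0.0108, -0.1014, 0.202] twist [-0.003, 0.005, -0.012] q6 1.24 pos [0.5558 0.02   0.1711]
```

```bash
python3 -m creep '[{"translation":[0,-0.02,0.04],"twist":[0,0,0],"hand":100},{"translation":[-0.02,-0.042,0.08],"twist":[0,0,0],"hand":100},{"translation":[-0.05,-0.065,0.12],"twist":[0,0,0],"hand":100},{"translation":[-0.08,-0.09,0.16],"twist":[0,0,0],"hand":100},{"translation":[-0.09,-0.12,0.2],"twist":[0,0,0],"hand":100}]' 15
python3 -m creep '[{"translation":[0,0,0],"twist":[0,0,0],"hand":100},{"translation":[0,0,0],"twist":[0,0,0],"hand":100}]'
python3 - <<'E'
from h import *
im=grab('wrist','w2'); trays(*load('w2')); go(.503,-.2,.15,103.5)
E
```

```text
time: 6.1
tool_pos: [0.4885, -0.1936, 0.2596]
tool_rot: [1.142, 1.554, -0.194]
contact_force: [0.9, -0.3, 0.0]
opening: 0.0917
time: 6.3
tool_pos: [0.4881, -0.1944, 0.2596]
tool_rot: [1.158, 1.554, -0.181]
contact_force: [0.0, -0.0, -0.0]
opening: 0.0917
(52, 152, 122, 94) (array([439.4,  23.9]), array([125.3,  78.8]), 89.5)
(77, 51, 86, 79) (array([554.1,  23.3]), array([82.2, 74.5]), 65.6)
shift [0.1093, 0.0112, 0.0093] twist [-0.003, 0.006, -0.015] q6 0.81 pos [ 0.4882 -0.1933  0.259 ]
```

View pics/w2.png

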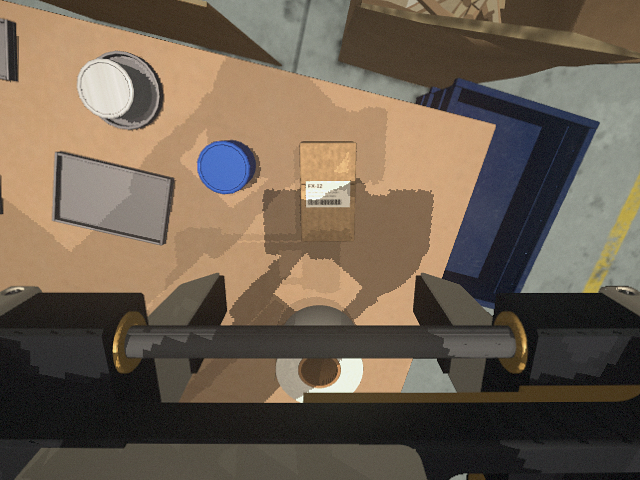

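w2 shows the tin in its dish, with the lid centre near (106,88). The bare carton has corners at (300,142), (355.5,142), (301.5,241) and (354.5,241).

```bash
python3 - <<'E'
from h import *
im,T=load('w2')
P=cast('wrist',[(300,142),(355.5,142),(301.5,241),(354.5,241)],.04,T)*1000
print(P.mean(0), np.degrees(np.arctan2(*(P[0]-P[2]+P[1]-P[3])[::-1])), cast('wrist',[(106,88)],.045,T))
E
python3 -m creep '[{"translation":[0.03,0.011,0.009],"twist":[0,0,-0.01],"hand":100},{"translation":[0.07,0.011,0.009],"twist":[0,0.006,-0.015],"hand":100},{"translation":[0.11,0.011,0.009],"twist":[0,0.006,-0.015],"hand":100},{"translation":[0.11,0.011,0.009],"twist":[0,0.006,-0.015],"hand":100}]'
python3 -c "
from h import *
go(.504,-.2,.045,103.6)"
```

```text
[ 504.0670243  -200.09548274] 13.816586818668569 [[0.55284201 0.01895272]]
time: 6.75
tool_pos: [0.5001, -0.1961, 0.1436]
tool_rot: [-2.333, 1.558, 2.615]
contact_force: [-0.4, 0.1, -0.6]
opening: 0.0916
shift [0.0985, 0.0039, 0.0056] twist [-0.002, -0.009, 0.009] q6 0.82 pos [ 0.5001 -0.1961  0.1436]
```

```bash
python3 -m creep '[{"translation":[0.03,0.004,0.006],"twist":[0,-0.009,0.009],"hand":100},{"translation":[0.06,0.004,0.006],"twist":[0,-0.009,0.009],"hand":100},{"translation":[0.09,0.004,0.006],"twist":[0,-0.009,0.009],"hand":100},{"translation":[0.105,0.004,0.006],"twist":[0,-0.009,0.009],"hand":100},{"translation":[0.105,0.004,0.006],"twist":[0,-0.009,0.009],"hand":100}]'
python3 -m creep '[{"translation":[0,0,0],"twist":[0,0,0],"hand":40},{"translation":[0,0,0],"twist":[0,0,0],"hand":40},{"translation":[0,0,0],"twist":[0,0,0],"hand":40},{"translation":[0,0,0],"twist":[0,0,0],"hand":40},{"translation":[0,0,0],"twist":[0,0,0],"hand":40}]' 15
python3 -m creep '[{"translation":[0,0,0],"twist":[0,0,0],"hand":40},{"translation":[0,0,0],"twist":[0,0,0],"hand":40},{"translation":[0,0,0],"twist":[0,0,0],"hand":40}]' 15
python3 -c "
from h import *
go(.504,-.2,.038,103.6)"
```

```text
time: 7.25
tool_pos: [0.504, -0.199, 0.0377]
tool_rot: [-2.282, 1.567, 2.667]
contact_force: [0.4, 0.1, 0.1]
opening: 0.092
time: 7.75
tool_pos: [0.5042, -0.1991, 0.0383]
tool_rot: [-2.257, 1.568, 2.692]
contact_force: [0.5, -0.8, -0.7]
opening: 0.0562
time: 8.05
tool_pos: [0.5041, -0.1991, 0.0383]
tool_rot: [-2.267, 1.568, 2.682]
contact_force: [-0.4, 1.1, 0.6]
opening: 0.0552
shift [0.0003, -0.0003, 0.0008] twist [-0.0, -0.002, 0.002] q6 0.82 pos [ 0.5041 -0.1991  0.0383]
```

```bash
python3 -m creep '[{"translation":[-0.03,0,0],"twist":[0,0,0],"hand":40},{"translation":[-0.06,0,0],"twist":[0,0,0],"hand":40},{"translation":[-0.1,0,0],"twist":[0,0,0],"hand":40},{"translation":[-0.11,0,0],"twist":[0,0,0],"hand":40},{"translation":[-0.11,0,0],"twist":[0,0,0],"hand":40}]' 20
python3 -c "
from h import *
go(.439,.024,.14,179.3)"
```

```text
time: 8.55
tool_pos: [0.5051, -0.1996, 0.1498]
tool_rot: [0.634, 1.57, -0.7]
contact_force: [-0.1, 0.3, -1.0]
opening: 0.055
shift [0.0096, -0.0118, -0.2329] twist [-1.322, 0.001, 0.0] q6 0.82 pos [ 0.5051 -0.1996  0.1498]
```

```bash
python3 -m creep '[{"translation":[0,0,-0.02],"twist":[-0.13,0,0],"hand":40},{"translation":[0,0,-0.045],"twist":[-0.26,0,0],"hand":40},{"translation":[0,-0.002,-0.07],"twist":[-0.4,0,0],"hand":40},{"translation":[0,-0.004,-0.095],"twist":[-0.53,0,0],"hand":40},{"translation":[0,-0.006,-0.12],"twist":[-0.66,0,0],"hand":40}]' 20
python3 -c "
from h import *
go(.439,.024,.14,179.3)"
```

```text
time: 9.05
tool_pos: [0.4696, -0.0832, 0.1477]
tool_rot: [-2.724, 1.568, 2.891]
contact_force: [0.9, -0.1, -0.4]
opening: 0.055
shift [0.0078, 0.0651, -0.0904] twist [-0.657, -0.003, 0.0] q6 0.33 pos [ 0.4696 -0.0832  0.1477]
```

```bash
python3 -m creep '[{"translation":[0,0.01,-0.018],"twist":[-0.13,0,0],"hand":40},{"translation":[0,0.025,-0.036],"twist":[-0.26,0,0],"hand":40},{"translation":[0,0.04,-0.054],"twist":[-0.4,0,0],"hand":40},{"translation":[0,0.055,-0.075],"twist":[-0.53,0,0],"hand":40},{"translation":[0.007,0.065,-0.09],"twist":[-0.657,0,0],"hand":40}]' 20
python3 -m creep '[{"translation":[0,0,0],"twist":[0,0,0],"hand":40}]'
python3 -c "
from h import *
go(.439,.024,.06,179.3)"
```

```text
time: 9.55
tool_pos: [0.4381, 0.025, 0.1395]
tool_rot: [2.916, 1.565, 2.91]
contact_force: [-0.6, 0.8, -1.5]
opening: 0.0545
time: 9.65
tool_pos: [0.4358, 0.0267, 0.1374]
tool_rot: [2.943, 1.56, 2.941]
contact_force: [0.6, 0.3, -1.1]
opening: 0.055
shift [0.0774, -0.0028, 0.004] twist [0.011, -0.01, -0.002] q6 -0.11 pos [0.4358 0.0267 0.1374]
```

```bash
python3 -m creep '[{"translation":[0.025,-0.003,0.004],"twist":[0.011,-0.01,0],"hand":40},{"translation":[0.05,-0.003,0.004],"twist":[0.011,-0.01,0],"hand":40},{"translation":[0.075,-0.003,0.004],"twist":[0.011,-0.01,0],"hand":40},{"translation":[0.077,-0.003,0.004],"twist":[0.011,-0.01,0],"hand":40},{"translation":[0.077,-0.003,0.004],"twist":[0.011,-0.01,0],"hand":40}]'
python3 -c "
from h import *
go(.439,.024,.042,179.3)"
```

```text
time: 10.15
tool_pos: [0.4385, 0.0235, 0.0597]
tool_rot: [2.513, 1.567, 2.499]
contact_force: [0.3, 0.7, -0.2]
opening: 0.055
shift [0.0177, 0.0005, 0.0006] twist [-0.002, -0.003, -0.002] q6 -0.11 pos [0.4385 0.0235 0.0597]
```

```bash
python3 -m creep '[{"translation":[0.006,0,0],"twist":[0,-0.003,0],"hand":40},{"translation":[0.012,0,0],"twist":[0,-0.003,0],"hand":40},{"translation":[0.018,0,0],"twist":[0,-0.003,0],"hand":40},{"translation":[0.018,0,0],"twist":[0,-0.003,0],"hand":40}]'
python3 -m creep '[{"translation":[0,0,0],"twist":[0,0,0],"hand":85},{"translation":[0,0,0],"twist":[0,0,0],"hand":85},{"translation":[0,0,0],"twist":[0,0,0],"hand":85},{"translation":[0,0,0],"twist":[0,0,0],"hand":85}]'
python3 -m creep '[{"translation":[-0.03,0,0],"twist":[0,0,0],"hand":85},{"translation":[-0.08,0,0],"twist":[0,0,0],"hand":85},{"translation":[-0.13,0,0],"twist":[0,0,0],"hand":85},{"translation":[-0.18,0,0],"twist":[0,0,0],"hand":85},{"translation":[-0.22,0,0],"twist":[0,0,0],"hand":85}]'
python3 -c "
from h import *
go(.43,.37,.30,103)"
```

```text
time: 10.55
tool_pos: [0.4385, 0.0234, 0.0415]
tool_rot: [1.483, 1.569, 1.468]
contact_force: [-0.1, -0.2, -0.4]
opening: 0.055
time: 10.95
tool_pos: [0.4386, 0.0235, 0.0416]
tool_rot: [1.39, 1.569, 1.375]
contact_force: [-0.6, -0.1, -0.0]
opening: 0.0771
time: 11.45
tool_pos: [0.4385, 0.023, 0.2648]
tool_rot: [0.508, 1.567, 0.493]
contact_force: [0.7, 0.2, 0.5]
opening: 0.0777
shift [-0.0346, 0.3469, -0.0134] twist [1.33, 0.002, -0.004] q6 -0.11 pos [0.4385 0.023  0.2648]
```

```bash
python3 -m creep '[{"translation":[-0.01,0.03,0],"twist":[0.13,0,0],"hand":100},{"translation":[-0.02,0.065,0],"twist":[0.26,0,0],"hand":100},{"translation":[-0.03,0.1,-0.01],"twist":[0.4,0,0],"hand":100},{"translation":[-0.035,0.14,-0.01],"twist":[0.53,0,0],"hand":100},{"translation":[-0.035,0.18,-0.01],"twist":[0.66,0,0],"hand":100}]'
python3 -c "
from h import *
go(.43,.37,.30,103)"
```

```text
time: 11.95
tool_pos: [0.4308, 0.2046, 0.3012]
tool_rot: [1.095, 1.565, 0.414]
contact_force: [0.7, -1.0, -0.4]
opening: 0.0915
shift [0.0016, 0.1281, -0.1046] twist [0.664, 0.001, -0.006] q6 0.96 pos [0.4308 0.2046 0.3012]
```

```bash
python3 -m creep '[{"translation":[0,0.03,-0.02],"twist":[0.13,0,0],"hand":100},{"translation":[0,0.06,-0.04],"twist":[0.26,0,0],"hand":100},{"translation":[0,0.09,-0.07],"twist":[0.4,0,0],"hand":100},{"translation":[0,0.11,-0.09],"twist":[0.53,0,0],"hand":100},{"translation":[0,0.128,-0.105],"twist":[0.66,0,0],"hand":100}]'
python3 -m creep '[{"translation":[0,0,0],"twist":[0,0,0],"hand":100},{"translation":[0,0,0],"twist":[0,0,0],"hand":100}]'
python3 -c "
from h import *
grab('wrist','w3'); grab('top','t3'); trays(*load('w3')); go(.44,.37,.2,103)"
```

```text
time: 12.45
tool_pos: [0.4288, 0.3719, 0.3013]
tool_rot: [1.776, 1.566, 0.432]
contact_force: [-0.1, -0.2, 0.4]
opening: 0.0916
time: 12.65
tool_pos: [0.4285, 0.3718, 0.3009]
tool_rot: [1.647, 1.567, 0.306]
contact_force: [0.5, -0.5, 1.2]
opening: 0.0915
(367, 172, 139, 88) (array([430.7, 229.2]), array([153.9,  88.7]), -85.5)
(98, 162, 103, 91) (array([361., 568.]), array([126.6, 108.4]), -66.0)
(405, 68, 156, 80) (array([561.9, 217.2]), array([166. ,  55.6]), -87.9)
(122, 36, 72, 120) (array([490.7, 570.8]), array([135.2,  16.4]), 36.9)
shift [0.1014, 0.0101, 0.0035] twist [0.001, -0.001, -0.005] q6 1.92 pos [0.4289 0.3709 0.3013]
```

View pics/w3.png

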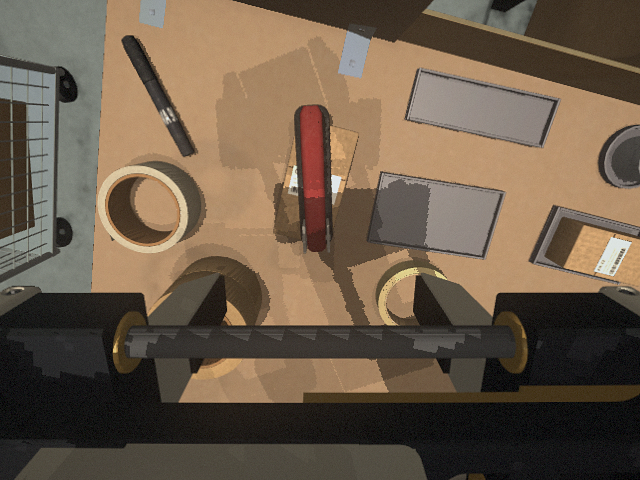

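w3 shows the stapler's red arm from (311,104) to (317,248), with the large carton rotated slightly clockwise below it. The small carton is in its tray, and both other trays are fully visible.

Run:
```python
from h import *
def red(im):
    h=cv2.cvtColor(im,cv2.COLOR_BGR2HSV); m=(((h[...,0]<6)|(h[...,0]>172))&(h[...,1]>140)&(h[...,2]>40)).astype(np.uint8)
    c=max(cv2.findContours(m,0,1)[0],key=cv2.contourArea); return c.reshape(-1,2)
im,T=load('w3'); c=red(im); print(c.min(0),c.max(0),rect(cast('wrist',c,.085,T)))
t=cv2.imread('pics/t3.png'); c=red(t); print(c.min(0),c.max(0),rect(cast('top',c,.085)))
cv2.imwrite("pics/c3.png",cv2.resize(im[90:260,250:390],None,fx=3.5,fy=3.5,interpolation=cv2.INTER_CUBIC))
```

```text
[300 106] [325 238] (array([456.4, 385.7]), array([127.7,  21.2]), 15.3)
[187 221] [193 228] (array([443.9, 378. ]), array([18.5, 13.3]), 15.9)
```

View pics/c3.png

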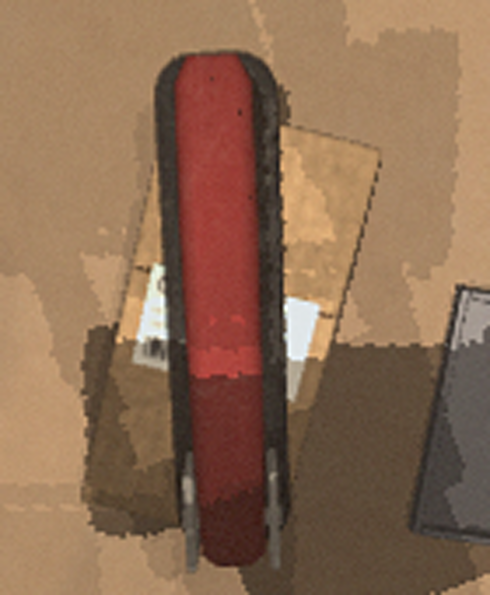

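The crop puts the red arm's ends at (213,55) and (233,565). The foot's centre line runs from (218,100) to (234,500), with its far end at row 52.

Run:
```python
from h import *
im,T=load('w3')
f=lambda L,z: cast('wrist',[(250+a/3.5,90+b/3.5) for a,b in L],z,T)*1000
ang=lambda P: np.degrees(np.arctan2(*(P[0]-P[1])[::-1]))
A=f([(213,55),(233,565)],.083); print(A,A.mean(0),ang(A),np.linalg.norm(A[0]-A[1]))
B=f([(218,100),(234,500),(216,52)],.053); print(B,ang(B)); d=B[0]-B[1]; d/=np.linalg.norm(d); print("foot centre",B[2]-71*d)
W=f([(157,100),(280,100)],.053); print(np.linalg.norm(W[0]-W[1]))
c=np.load('pics/w3.npy'); go(.452,.378,.16,105)
```

```text
[[518.26242434 401.91848094]
 [379.97592771 364.25658848]] [449.11917603 383.08753471] 15.234829396074899 143.32331733718607
[[507.6437697  398.7251748 ]
 [390.67218664 366.6718511 ]
 [520.32877516 402.22535342]] 15.324387153497497
foot centre [451.85317894 383.46121949]
35.62077612249747
shift [0.1414, 0.0234, -0.0016] twist [-0.034, -0.0, -0.005] q6 1.92 pos [0.4289 0.3709 0.3013]
```

```bash
python3 -m creep '[{"translation":[0.04,0.01,-0.003],"twist":[-0.04,0,0],"hand":80},{"translation":[0.08,0.022,-0.006],"twist":[-0.04,0,-0.005],"hand":80},{"translation":[0.12,0.022,-0.006],"twist":[-0.04,0,-0.005],"hand":80},{"translation":[0.14,0.022,-0.006],"twist":[-0.04,0,-0.005],"hand":80},{"translation":[0.14,0.022,-0.006],"twist":[-0.04,0,-0.005],"hand":80}]'
python3 -c "
from h import *
go(.4505,.3832,.088,105.3)"
```

```text
time: 13.25
tool_pos: [0.4485, 0.3797, 0.1584]
tool_rot: [-1.301, 1.564, -2.604]
contact_force: [-0.6, 0.2, -0.9]
opening: 0.0734
shift [0.0704, 0.0033, -0.003] twist [0.001, 0.002, 0.007] q6 1.87 pos [0.4485 0.3797 0.1584]
```

```bash
python3 -m creep '[{"translation":[0.03,0.003,-0.003],"twist":[0,0.002,0.007],"hand":70},{"translation":[0.055,0.003,-0.003],"twist":[0,0.002,0.007],"hand":70},{"translation":[0.07,0.003,-0.003],"twist":[0,0.002,0.007],"hand":70},{"translation":[0.07,0.003,-0.003],"twist":[0,0.002,0.007],"hand":70}]'
python3 -c "
from h import *
go(.4505,.3832,.088,105.3); print(robot.observe()['contact_force'])"
```

```text
time: 13.65
tool_pos: [0.4502, 0.3822, 0.0881]
tool_rot: [-1.198, 1.57, -2.501]
contact_force: [0.4, 0.7, 0.5]
opening: 0.0641
shift [0.0001, 0.0006, -0.0008] twist [0.001, 0.0, 0.001] q6 1.88 pos [0.4502 0.3822 0.0881]
[0.41718406 0.72428045 0.52867434]
```

```bash
python3 -m creep '[{"translation":[0,0,0],"twist":[0,0,0],"hand":10},{"translation":[0,0,0],"twist":[0,0,0],"hand":10},{"translation":[0,0,0],"twist":[0,0,0],"hand":10},{"translation":[0,0,0],"twist":[0,0,0],"hand":10},{"translation":[0,0,0],"twist":[0,0,0],"hand":10}]' 30
python3 -m creep '[{"translation":[0,0,0],"twist":[0,0,0],"hand":10},{"translation":[0,0,0],"twist":[0,0,0],"hand":10},{"translation":[0,0,0],"twist":[0,0,0],"hand":10},{"translation":[0,0,0],"twist":[0,0,0],"hand":10},{"translation":[0,0,0],"twist":[0,0,0],"hand":10}]' 30
python3 -c "
from h import *
go(.4505,.3832,.088,105.3)"
```

```text
time: 14.15
tool_pos: [0.4503, 0.3824, 0.0886]
tool_rot: [-1.069, 1.57, -2.371]
contact_force: [0.6, -0.1, 0.0]
opening: 0.0285
time: 14.65
tool_pos: [0.4503, 0.3825, 0.0887]
tool_rot: [-1.622, 1.571, -2.925]
contact_force: [-1.1, 1.0, 1.8]
opening: 0.0209
shift [0.0007, 0.0004, -0.0006] twist [0.001, -0.0, 0.0] q6 1.88 pos [0.4503 0.3825 0.0887]
```

```bash
python3 -m creep '[{"translation":[-0.02,0,0],"twist":[0,0,0],"hand":10},{"translation":[-0.04,0,0],"twist":[0,0,0],"hand":10},{"translation":[-0.07,0,0],"twist":[0,0,0],"hand":10},{"translation":[-0.1,0,0],"twist":[0,0,0],"hand":10},{"translation":[-0.1,0,0],"twist":[0,0,0],"hand":10}]' 30
python3 -c "
from h import *
go(.5617,.2155,.16,182)"
```

```text
time: 15.15
tool_pos: [0.452, 0.3835, 0.1926]
tool_rot: [1.851, 1.564, 0.548]
contact_force: [0.6, 0.7, -2.0]
opening: 0.0206
shift [0.0326, 0.0611, 0.1911] twist [-1.338, 0.003, -0.007] q6 1.88 pos [0.452  0.3835 0.1926]
```

Run:
```python
from h import *
im,T=load('w3')
print("top strip/edge",cast('top',[(105,166),(215,160),(280,158),(280,168),(208,160)],0))
print("scene",cast('scene',[(155,268),(200,255),(60,310)],0))
print("w3",cast('wrist',[(395,40),(430,12),(560,85),(320,5)],0,T))
s=cv2.imread('pics/scene0.png'); cv2.imwrite('pics/c4.png',cv2.resize(s[120:340,20:300],None,fx=2.8,fy=2.6))
```

```text
top strip/edge [[0.61717954 0.63602757]
 [0.63096914 0.34317947]
 [0.6353207  0.17150426]
 [0.60797838 0.17128677]
 [0.63111249 0.36173234]]
scene [[0.68986285 0.32760179]
 [0.66781271 0.22963289]
 [0.683998   0.53007876]]
w3 [[0.60854387 0.33040545]
 [0.64323619 0.30170695]
 [0.60806067 0.13555793]
 [0.62247693 0.41772522]]
```

View pics/c4.png

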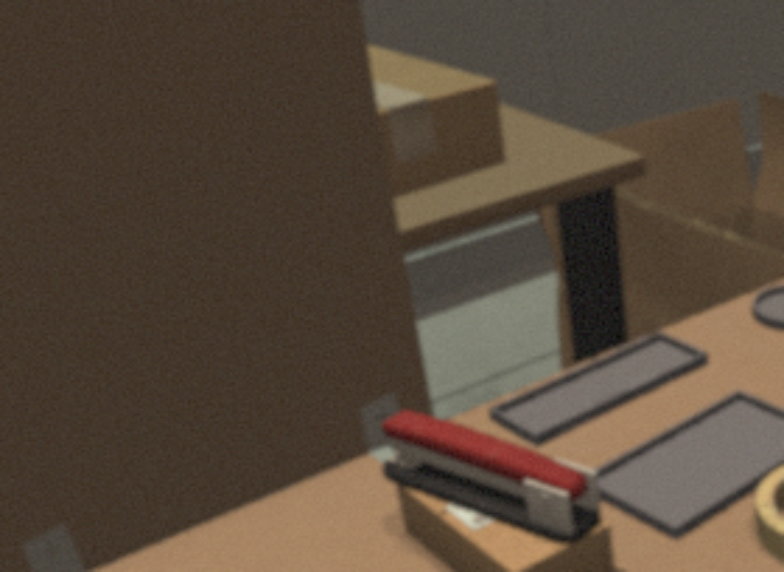

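The tall cabinet's edge is near x=0.62, y=0.34. I'll move toward the tray in -y first, turn, then go out in x.

```bash
python3 -m creep '[{"translation":[0,-0.006,0.025],"twist":[-0.13,0,0],"hand":10},{"translation":[0,-0.014,0.06],"twist":[-0.26,0,0],"hand":10},{"translation":[0,-0.022,0.09],"twist":[-0.4,0,0],"hand":10},{"translation":[0,-0.032,0.12],"twist":[-0.53,0,0],"hand":10},{"translation":[0,-0.042,0.154],"twist":[-0.66,0,0],"hand":10}]' 30
python3 -c "
from h import *
go(.5617,.2155,.13,182)"
```

```text
time: 15.65
tool_pos: [0.4512, 0.2225, 0.1903]
tool_rot: [1.309, 1.566, 0.672]
contact_force: [1.3, -1.3, -2.2]
opening: 0.0204
shift [0.0607, 0.0598, 0.0929] twist [-0.672, 0.003, -0.004] q6 0.94 pos [0.4512 0.2225 0.1903]
```

```bash
python3 -m creep '[{"translation":[0,0.01,0.01],"twist":[-0.13,0,0],"hand":10},{"translation":[0.01,0.02,0.025],"twist":[-0.26,0,0],"hand":10},{"translation":[0.02,0.035,0.05],"twist":[-0.4,0,0],"hand":10},{"translation":[0.03,0.05,0.075],"twist":[-0.53,0,0],"hand":10},{"translation":[0.04,0.06,0.093],"twist":[-0.67,0,0],"hand":10}]' 30
python3 -m creep '[{"translation":[0,0,0],"twist":[0,0,0],"hand":10}]' 30
python3 -c "
from h import *
go(.5617,.2155,.06,182)"
```

```text
time: 16.15
tool_pos: [0.5627, 0.2148, 0.1484]
tool_rot: [0.814, 1.568, 0.852]
contact_force: [-0.6, -0.1, -1.5]
opening: 0.0206
time: 16.25
tool_pos: [0.5635, 0.2137, 0.145]
tool_rot: [2.69, 1.569, 2.729]
contact_force: [-0.1, 0.6, -2.5]
opening: 0.0207
shift [0.0851, 0.0018, -0.0016] twist [0.004, -0.002, -0.001] q6 0.20 pos [0.5635 0.2137 0.145 ]
```

```bash
python3 -m creep '[{"translation":[0.03,0.002,-0.002],"twist":[0,0,0],"hand":10},{"translation":[0.06,0.002,-0.002],"twist":[0,0,0],"hand":10},{"translation":[0.085,0.002,-0.002],"twist":[0,0,0],"hand":10},{"translation":[0.085,0.002,-0.002],"twist":[0,0,0],"hand":10}]' 30
python3 -c "
from h import *
go(.5617,.2155,.0475,182)"
```

```text
time: 16.65
tool_pos: [0.5574, 0.2149, 0.0557]
tool_rot: [-3.028, 1.56, -2.991]
contact_force: [-0.1, 0.3, -2.8]
opening: 0.0205
shift [0.0082, 0.0004, 0.0044] twist [0.002, -0.011, 0.001] q6 0.20 pos [0.5574 0.2149 0.0557]
```

```bash
python3 -m creep '[{"translation":[0,0,0.004],"twist":[0,-0.011,0],"hand":10},{"translation":[0.004,0,0.004],"twist":[0,-0.011,0],"hand":10},{"translation":[0.008,0,0.004],"twist":[0,-0.011,0],"hand":10},{"translation":[0.008,0,0.004],"twist":[0,-0.011,0],"hand":10}]' 30
python3 -c "
from h import *
go(.5617,.2155,.0475,182)"
```

```text
time: 17.05
tool_pos: [0.5614, 0.2151, 0.048]
tool_rot: [-1.292, 1.57, -1.255]
contact_force: [1.2, 0.1, -2.6]
opening: 0.0207
shift [0.0005, 0.0004, 0.0003] twist [0.002, 0.0, 0.001] q6 0.20 pos [0.5614 0.2151 0.048 ]
```

Release, then retreat up and toward -x to look.

```bash
python3 -m creep '[{"translation":[0,0,0],"twist":[0,0,0],"hand":60},{"translation":[0,0,0],"twist":[0,0,0],"hand":60},{"translation":[0,0,0],"twist":[0,0,0],"hand":60},{"translation":[0,0,0],"twist":[0,0,0],"hand":60}]'
python3 -m creep '[{"translation":[-0.03,0,0],"twist":[0,0,0],"hand":60},{"translation":[-0.08,0,0],"twist":[0,0,0],"hand":60},{"translation":[-0.13,0,0],"twist":[0,0,0],"hand":60},{"translation":[-0.18,0,0],"twist":[0,0,0],"hand":60},{"translation":[-0.22,0,0],"twist":[0,0,0],"hand":60}]'
python3 -c "
from h import *
T=pose()
go(.44,.30,.27,130)"
```

```text
time: 17.45
tool_pos: [0.5616, 0.2152, 0.0484]
tool_rot: [-0.738, 1.569, -0.7]
contact_force: [0.5, 0.1, 0.2]
opening: 0.0481
time: 17.95
tool_pos: [0.5616, 0.2155, 0.272]
tool_rot: [-0.066, 1.566, -0.029]
contact_force: [0.3, 0.4, -0.3]
opening: 0.0553
shift [0.0015, 0.089, -0.1184] twist [0.91, 0.004, -0.002] q6 0.20 pos [0.5616 0.2155 0.272 ]
```

```bash
python3 -m creep '[{"translation":[0,0.0,-0.04],"twist":[0.14,0,0],"hand":60},{"translation":[0,0.01,-0.08],"twist":[0.28,0,0],"hand":60},{"translation":[0,0.04,-0.11],"twist":[0.42,0,0],"hand":60},{"translation":[0,0.07,-0.13],"twist":[0.56,0,0],"hand":60},{"translation":[0,0.1,-0.14],"twist":[0.7,0,0],"hand":60}]'
python3 -c "
from h import *
go(.42,.36,.27,92)"
```

```text
time: 18.45
tool_pos: [0.4162, 0.311, 0.2722]
tool_rot: [0.733, 1.566, 0.064]
contact_force: [0.9, -0.1, 0.1]
opening: 0.0551
shift [0.0022, 0.0408, -0.0274] twist [0.867, 0.002, -0.005] q6 1.16 pos [0.4162 0.311  0.2722]
```

```bash
python3 -m creep '[{"translation":[0,0.01,-0.005],"twist":[0.145,0,0],"hand":100},{"translation":[0,0.02,-0.01],"twist":[0.29,0,0],"hand":100},{"translation":[0,0.03,-0.02],"twist":[0.435,0,0],"hand":100},{"translation":[0,0.035,-0.024],"twist":[0.58,0,0],"hand":100},{"translation":[0,0.041,-0.027],"twist":[0.72,0,0],"hand":100}]'
python3 -m creep '[{"translation":[0,0,0],"twist":[0.145,0,0],"hand":100},{"translation":[0,0,0],"twist":[0.145,0,0],"hand":100},{"translation":[0,0,0],"twist":[0.145,0,0],"hand":100}]'
python3 -c "
from h import *
grab('wrist','w5'); trays(*load('w5')); go(.45,.37,.2,92)"
```

```text
time: 18.95
tool_pos: [0.4201, 0.3604, 0.2723]
tool_rot: [1.462, 1.566, 0.068]
contact_force: [0.6, 0.0, -0.3]
opening: 0.0891
time: 19.25
tool_pos: [0.4201, 0.3603, 0.2724]
tool_rot: [1.613, 1.566, 0.078]
contact_force: [-0.9, 0.2, 0.1]
opening: 0.0915
(274, 166, 54, 34) (array([435.3, 383. ]), array([57.9, 34.9]), 89.3)
(370, 150, 142, 83) (array([430.5, 228.7]), array([152.8,  88.8]), -85.6)
(74, 66, 97, 114) (array([491. , 570.8]), array([135.3,  17. ]), 36.9)
(385, 34, 178, 60) (array([562. , 211.7]), array([175.9,  54.9]), -87.6)
shift [0.0725, 0.0299, -0.0087] twist [0.0, -0.0, -0.005] q6 2.11 pos [0.4201 0.3602 0.2724]
```

View pics/w5.png

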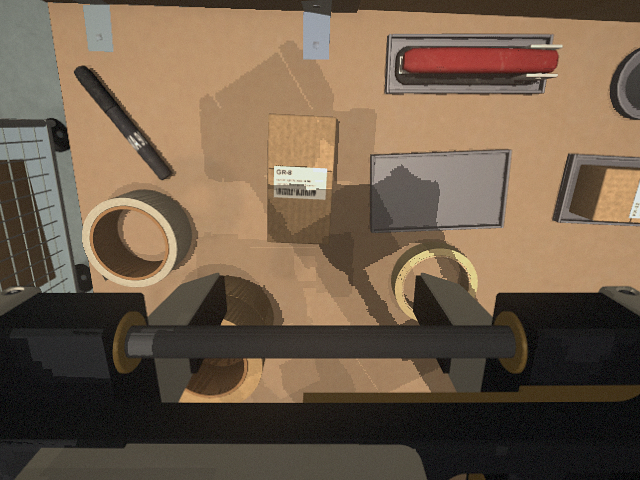

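w5 shows the stapler lying in the long tray. The bare large carton has corners near (267.5,114), (337,117), (267,241) and (330,243).

Run:
```python
from h import *
im,T=load('w5')
P=cast('wrist',[(267.5,114),(337,117),(267,241),(330,243)],.045,T)*1000
a=np.degrees(np.arctan2(*(P[0]-P[2]+P[1]-P[3])[::-1]))
print(P.round(1),P.mean(0),a,np.linalg.norm(P[0]-P[1]),np.linalg.norm(P[1]-P[3]))
print([np.degrees(np.arctan2(*(P[i]-P[j])[::-1])) for i,j in((0,2),(1,3),(0,1),(2,3))])
go(P.mean(0)[0]/1000,P.mean(0)[1]/1000,.12,a+90)
```

```text
[[505.5 413.9]
 [505.2 347.3]
 [377.5 415. ]
 [377.7 348.3]] [441.45600249 381.13376121] -0.466077710660866 66.54316565514111 127.49139958317554
[np.float64(-0.5088266139016314), np.float64(-0.4231486920812354), np.float64(89.7419592556649), np.float64(90.20252819407447)]
shift [0.1525, 0.0213, -0.0201] twist [0.044, -0.0, -0.005] q6 2.11 pos [0.4201 0.3602 0.2724]
```

```bash
python3 -m creep '[{"translation":[0.03,0.01,-0.01],"twist":[0.044,0,0],"hand":100},{"translation":[0.07,0.021,-0.02],"twist":[0.044,0,-0.005],"hand":100},{"translation":[0.11,0.021,-0.02],"twist":[0.044,0,-0.005],"hand":100},{"translation":[0.15,0.021,-0.02],"twist":[0.044,0,-0.005],"hand":100},{"translation":[0.15,0.021,-0.02],"twist":[0.044,0,-0.005],"hand":100}]'
python3 -c "
from h import *
go(.4415,.381,.04,89.6)"
```

```text
time: 19.8
tool_pos: [0.4383, 0.379, 0.1174]
tool_rot: [-1.006, 1.56, -2.583]
contact_force: [0.7, -0.3, -0.8]
opening: 0.0915
shift [0.0773, 0.0039, -0.0025] twist [0.0, 0.006, 0.009] q6 2.16 pos [0.4383 0.379  0.1174]
```

```bash
python3 -m creep '[{"translation":[0.02,0.004,-0.0025],"twist":[0,0.006,0.009],"hand":100},{"translation":[0.045,0.003,-0.0025],"twist":[0,0.006,0.009],"hand":100},{"translation":[0.065,0.003,-0.0025],"twist":[0,0.006,0.009],"hand":100},{"translation":[0.077,0.003,-0.0025],"twist":[0,0.006,0.009],"hand":100},{"translation":[0.077,0.003,-0.0025],"twist":[0,0.006,0.009],"hand":100}]'
python3 -m creep '[{"translation":[0,0,0],"twist":[0,0,0],"hand":50},{"translation":[0,0,0],"twist":[0,0,0],"hand":50},{"translation":[0,0,0],"twist":[0,0,0],"hand":50},{"translation":[0,0,0],"twist":[0,0,0],"hand":50},{"translation":[0,0,0],"twist":[0,0,0],"hand":50}]' 20
python3 -m creep '[{"translation":[0,0,0],"twist":[0,0,0],"hand":50},{"translation":[0,0,0],"twist":[0,0,0],"hand":50}]' 20
python3 -c "
from h import *
go(.4415,.381,.04,89.6)"
```

```text
time: 20.3
tool_pos: [0.4407, 0.3809, 0.0404]
tool_rot: [-1.26, 1.57, -2.836]
contact_force: [-0.5, -0.5, 0.8]
opening: 0.0916
time: 20.8
tool_pos: [0.4411, 0.3811, 0.0413]
tool_rot: [2.596, 1.57, 1.02]
contact_force: [-0.2, -0.3, 5.3]
opening: 0.0659
time: 21.0
tool_pos: [0.4411, 0.3812, 0.0413]
tool_rot: [2.641, 1.57, 1.064]
contact_force: [-0.5, -0.4, 1.3]
opening: 0.0656
shift [0.0013, 0.0004, 0.0002] twist [0.001, -0.0, -0.0] q6 2.16 pos [0.4411 0.3812 0.0413]
```

```bash
python3 -m creep '[{"translation":[-0.02,0,0],"twist":[0,0,0],"hand":50},{"translation":[-0.05,0,0],"twist":[0,0,0],"hand":50},{"translation":[-0.09,0,0],"twist":[0,0,0],"hand":50},{"translation":[-0.12,0,0],"twist":[0,0,0],"hand":50},{"translation":[-0.12,0,0],"twist":[0,0,0],"hand":50}]' 20
python3 -m creep '[{"translation":[0,0,0.012],"twist":[-0.13,0,0],"hand":50},{"translation":[0,-0.002,0.03],"twist":[-0.26,0,0],"hand":50},{"translation":[0,-0.004,0.05],"twist":[-0.4,0,0],"hand":50},{"translation":[0,-0.008,0.075],"twist":[-0.53,0,0],"hand":50},{"translation":[0,-0.012,0.1],"twist":[-0.66,0,0],"hand":50}]' 20
python3 -c "
from h import *
go(.430,.228,.14,184.4)"
```

```text
time: 21.5
tool_pos: [0.4429, 0.3824, 0.1657]
tool_rot: [2.189, 1.562, 0.612]
contact_force: [0.4, -0.5, -1.3]
opening: 0.0661
time: 22.0
tool_pos: [0.4294, 0.2813, 0.1636]
tool_rot: [1.58, 1.564, 0.669]
contact_force: [-0.0, 0.1, -0.6]
opening: 0.0659
shift [0.0234, -0.0324, 0.0425] twist [-0.987, 0.003, -0.006] q6 1.34 pos [0.4294 0.2813 0.1636]
```

```bash
python3 -m creep '[{"translation":[0,-0.006,0.009],"twist":[-0.13,0,0],"hand":50},{"translation":[0,-0.014,0.018],"twist":[-0.26,0,0],"hand":50},{"translation":[0,-0.02,0.027],"twist":[-0.4,0,0],"hand":50},{"translation":[0,-0.026,0.035],"twist":[-0.53,0,0],"hand":50},{"translation":[0,-0.032,0.043],"twist":[-0.66,0,0],"hand":50}]' 20
python3 -m creep '[{"translation":[0.01,0,0],"twist":[-0.12,0,0],"hand":50},{"translation":[0.02,0,0],"twist":[-0.24,0,0],"hand":50},{"translation":[0.02,0,0],"twist":[-0.32,0,0],"hand":50},{"translation":[0.02,0,0],"twist":[-0.32,0,0],"hand":50}]' 20
python3 -c "
from h import *
go(.430,.228,.07,184.4)"
```

```text
time: 22.5
tool_pos: [0.4297, 0.227, 0.1621]
tool_rot: [1.13, 1.567, 0.885]
contact_force: [0.1, -0.2, -0.8]
opening: 0.0659
time: 22.9
tool_pos: [0.429, 0.2268, 0.1407]
tool_rot: [1.524, 1.569, 1.599]
contact_force: [0.8, -0.2, -1.4]
opening: 0.066
shift [0.0707, 0.001, 0.0011] twist [-0.002, 0.0, -0.002] q6 0.25 pos [0.429  0.2268 0.1407]
```

```bash
python3 -m creep '[{"translation":[0.02,0.001,0.001],"twist":[0,0,0],"hand":50},{"translation":[0.045,0.001,0.001],"twist":[0,0,0],"hand":50},{"translation":[0.07,0.001,0.001],"twist":[0,0,0],"hand":50},{"translation":[0.07,0.001,0.001],"twist":[0,0,0],"hand":50}]' 20
python3 -c "
from h import *
go(.430,.228,.045,184.4)"
```

```text
time: 23.3
tool_pos: [0.4277, 0.2272, 0.0679]
tool_rot: [3.064, 1.564, 3.138]
contact_force: [-0.7, -0.2, -1.4]
opening: 0.0657
shift [0.0229, 0.0006, 0.0025] twist [-0.004, -0.006, -0.001] q6 0.25 pos [0.4277 0.2272 0.0679]
```

```bash
python3 -m creep '[{"translation":[0.007,0,0.002],"twist":[0,-0.006,0],"hand":50},{"translation":[0.015,0,0.002],"twist":[0,-0.006,0],"hand":50},{"translation":[0.023,0,0.002],"twist":[0,-0.006,0],"hand":50},{"translation":[0.023,0,0.002],"twist":[0,-0.006,0],"hand":50}]' 20
python3 -m creep '[{"translation":[0,0,0],"twist":[0,0,0],"hand":80},{"translation":[0,0,0],"twist":[0,0,0],"hand":80},{"translation":[0,0,0],"twist":[0,0,0],"hand":80}]'
python3 -m creep '[{"translation":[-0.03,0,0],"twist":[0,0,0],"hand":80},{"translation":[-0.08,0,0],"twist":[0,0,0],"hand":80},{"translation":[-0.13,0,0],"twist":[0,0,0],"hand":80},{"translation":[-0.18,0,0],"twist":[0,0,0],"hand":80},{"translation":[-0.23,0,0],"twist":[0,0,0],"hand":80}]'
python3 -c "
from h import *
go(.36,.1,.30,100)"
```

```text
time: 23.7
tool_pos: [0.4296, 0.2274, 0.0445]
tool_rot: [2.273, 1.57, 2.345]
contact_force: [0.6, 0.7, -0.8]
opening: 0.0658
time: 24.0
tool_pos: [0.4298, 0.2275, 0.0449]
tool_rot: [1.271, 1.57, 1.344]
contact_force: [0.6, 0.2, 0.4]
opening: 0.0733
time: 24.5
tool_pos: [0.4292, 0.2271, 0.2774]
tool_rot: [0.767, 1.57, 0.839]
contact_force: [0.2, 0.7, -0.0]
opening: 0.0738
shift [-0.0228, -0.1217, -0.0783] twist [1.469, 0.0, -0.001] q6 0.26 pos [0.4292 0.2271 0.2774]
```

```bash
python3 -c "
from h import *
grab('wrist','w6')"
python3 -m creep '[{"translation":[-0.01,-0.05,0],"twist":[0,0,0],"hand":80},{"translation":[-0.02,-0.1,0],"twist":[0,0,0],"hand":80},{"translation":[-0.02,-0.15,0],"twist":[0,0,0],"hand":80},{"translation":[-0.02,-0.2,0],"twist":[0,0,0],"hand":80},{"translation":[-0.02,-0.25,0],"twist":[0,0,0],"hand":80}]'
python3 -m creep '[{"translation":[0,-0.05,-0.01],"twist":[0,0,0],"hand":80},{"translation":[0,-0.1,-0.02],"twist":[0,0,0],"hand":80},{"translation":[0,-0.15,-0.03],"twist":[0,0,0],"hand":80},{"translation":[0,-0.15,-0.03],"twist":[0,0,0],"hand":80}]'
python3 - <<'E'
from h import *
t=grab('top','t6'); s=grab('scene','s6')
cv2.imwrite('pics/v6.png',np.vstack([cv2.resize(t[160:300,180:480],None,fx=2,fy=2,interpolation=cv2.INTER_CUBIC),cv2.resize(s[170:340,130:430],None,fx=2,fy=1.8,interpolation=cv2.INTER_CUBIC)])[:600])
E
```

```text
time: 25.05
tool_pos: [0.4496, -0.0187, 0.3049]
tool_rot: [0.264, 1.555, 0.338]
contact_force: [1.4, 0.2, -1.5]
opening: 0.0734
time: 25.45
tool_pos: [0.4297, -0.1752, 0.3035]
tool_rot: [0.164, 1.555, 0.232]
contact_force: [-0.1, 1.1, -0.7]
opening: 0.0734
```

View pics/v6.png

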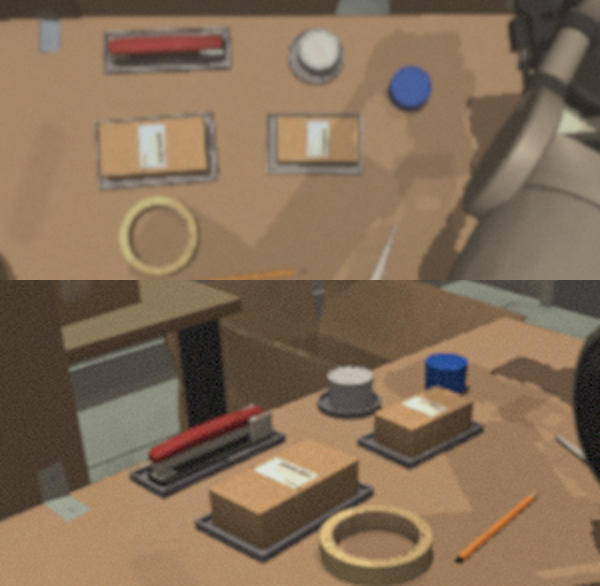

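View pics/w6.png

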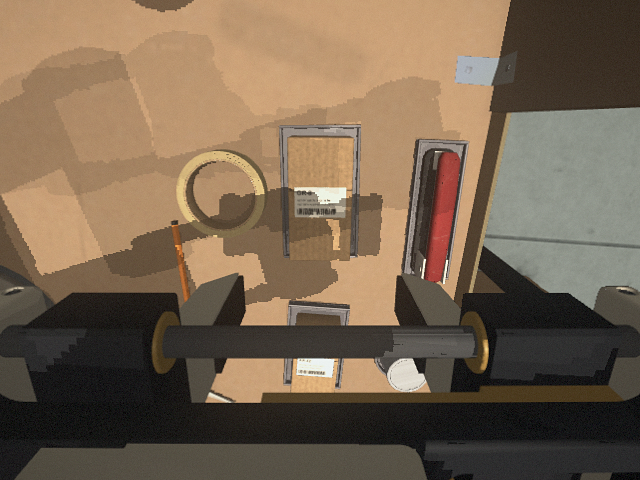

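Run:
```python
from h import *
f=lambda L,z: cast('top',[(180+a/2,160+b/2) for a,b in L],z)*1000
print("large",f([(99,123),(206,115),(208,172),(105,179)],.048).mean(0),"tray 430 228")
print("small",f([(277,115),(358,117),(357,162),(278,164)],.043).mean(0),"tray 439 24")
print("tin",f([(320,50)],.045),"tray 553 20.5")
im=cv2.imread('pics/t6.png'); h=cv2.cvtColor(im,cv2.COLOR_BGR2HSV)
m=(((h[...,0]<6)|(h[...,0]>172))&(h[...,1]>120)).astype(np.uint8); m[:,:200]=0;m[230:]=0;m[:165]=0
c=max(cv2.findContours(m,0,1)[0],key=cv2.contourArea).reshape(-1,2); print("stapler",rect(cast('top',c,.044)),"tray 561.5 215")
im,T=load('w6'); P=cast('wrist',[(289,137),(352,137)],.048,T)*1000; print("large far edge",P, "expect mid y",P.mean(0)-[0,65])
F=cast('wrist',[(434,149)],.011,T)*1000; print("foot end",F)
for n,p in (('tape',(180+159/2,160+235/2)),): print(n,cast('top',[p],.025))
print(robot.observe()['time'])
```

```text
large [426.48494388 222.1645101 ] tray 430 228
small [435.931688    21.26240651] tray 439 24
tin [[549.19260877  16.8068788 ]] tray 553 20.5
stapler (array([557.5, 211.4]), array([138.4,  19.1]), -88.8) tray 561.5 215
large far edge [[394.83588892 290.29712888]
 [456.25357589 294.84003471]] expect mid y [425.5447324 227.5685818]
foot end [[550.06398485 287.58551895]]
tape [[0.3199081 0.2180466]]
25.55
```

```bash
python3 -c "
from cell import robot
print(robot.hand_in())"
```

```text
the job is handed in; nothing more can be done
None
```

I took both piles apart, top thing first, and put all four things in their trays. The job was handed in at about 25.6 s on the robot's clock. It gives no verdict, so what follows is from my own checks.

- **Order:** the tin went to the round dish, then the small carton to the small tray, the stapler to the long tray, and the large carton to the large tray.
- **Position:** in the last top view each centre measured within about 4–7 mm of its tray centre, against the 14 mm limit. All four were off in the same direction, which looks more like a top-camera bias than a misplacement.
- **Posture:** in the last top, scene and wrist pictures all four look upright, lengthwise and inside the lips. I judged flatness by eye and did not measure tilt or height.
- **Bystanders:** the masking tape measured within about 2 mm of its first position. I did not re-measure the label roll, but no grasp or placing came near it.
- **Disagreement:** before placing, the wrist and top cameras differed by up to 4 mm on the long and large trays, so I placed to values in between.

No check failed. The gripper was empty, about 0.3 m above the bench and touching nothing at hand-in.

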